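# Find the rattling parts case and show it to the laser gauge

### The arm

A 7-joint arm with a two-finger parallel gripper is mounted at the origin on the work surface. World frame = base frame: x ahead of the robot, y to its left, z up, the work surface at z = 0. Lengths are in m, angles in degrees, forces in N, time in s.
With the tool pointing down it reaches from about 0.35 to 0.9 m from the base axis. Payload 19.9 kg.
Tool frame: the origin (TCP) lies at the very end of the fingers, on their centre line; the grasp point (between the pads) lies grasp_offset behind it (grasp_offset is the distance from the TCP to the grasp point, in m); z points along the fingers, y is the line along which they close (so a half turn about z gives the same grasp; the last joint's range is limited). The gripper opens to 94 mm and grips with 3 to 60 N. Pads are 16 mm wide; open, the fingers measure 119 mm over their backs; the gripper's body (75 mm by 177 mm) begins 78 mm behind the grasp point.
Start: joints at [60.705, 23.915, -0.59, 92.452, 0.269, 63.638, -3.037], TCP at [0.283, -0.557, 0.167] pointing down, gripper open.
Joint ranges: [-161.28, 161.28], [-22.2, 115.67], [-73.04, 71.86], [3.21, 147.25], [-68.34, 248.33], [10.77, 114.83], [-161.83, 161.83]. Speed limits (degrees/s): [108.29, 108.29, 136.94, 136.94, 172.46, 172.46, 172.46].

### API

Orientations are given as [roll, pitch, yaw] about the fixed x, y, z axes, in that order (R = Rz(yaw) Ry(pitch) Rx(roll)).
In Python, from bench import * gives the robot as it stands. The module is installed in compiled form; this text tells all that it offers.
- The arm moves only by the tool send_rows, never from a script. Its argument "deltas" is a list of rows, each a list of 7 numbers: the turn, a rotation vector about the tool's x, y, z in degrees, then the shift along the tool's x, y, z in cm, then the opening, from -1 (shut) to 1 (fully open). A call has 1 to 12 rows; each row shifts and turns the commanded pose from where the row before left it, along the tool's axes as they then stand; what a row does not reach is not made up. A row lasts 1/12 s, in which the tool goes at most 41.7 mm and 7.16 degrees, less where a joint would pass 70% of its speed; a pose out of reach is approached as far as the arm can. A call is refused whole if a number of a shift passes 4.17 or a number of a turn 7.16, either way. A call with a gripper value outside its range is refused whole. The fingers move at their own pace and stop on an object; "force" is the grip in N (left out, the last holds). Time passes only in rows, so rows that do not move let the fingers close. It gives the time, the measured TCP pose, the force, the opening and the grip force at its end, in the units of the state.
- observe(): the state, without advancing time (a new reading comes with each control period).
- capture(name): name is "side" or "top" or "wrist"; returns a dict with "color" (420x560x3 uint8, red, green, blue), "depth" (420x560 float32, m along the optical axis (not along the pixel's ray), 0 where there is no reading), "K" (3x3 intrinsics, pixels), "camera_from_world" (4x4, takes a point from world to camera coordinates); the wrist camera has in their place "mount" (4x4, takes a point from camera to tool coordinates, whose origin is the TCP and whose axes are the flange's). Camera axes: x right, y down, z forward; pixel columns grow to the right and rows downward; lengths in m; the calibration is good to about 2 mm. A picture is of the moment at which its call begins: read the wrist's pose just before it.
- close_job(): hands the job in; it is judged then, once.
Trained networks look in a picture, given as the dict that the camera call returned (one of the last four; its "shot" number tells which), for a name from the list of things; names that differ only in an ending like _2 or _b are one class to them, and where a whole thing is asked for, a point or a joint stands for the part that bears it (a point fixed in the world has none). Each returns a list of dicts, best first, with "p" (0 to 1); they miss things now and then, are a little off and sometimes report something else, mostly with a low value. They report only what shows in the picture. A call takes as long as a camera call. They do not tell look-alikes from the thing itself.
- find_in(picture, name): "uv" ([column, row] in pixels, amid what is visible of it).
- outline_of(picture, name): "pixels" (420x560 bool, what is visible of it) and "uv" ([column, row] in pixels, amid what is visible of it).
- landmark_of(picture, name): "uv" ([column, row] in pixels: a listed point, or the origin of a listed thing).
The state is a dict: "t": time; "qpos": joint angles; "qd": joint speeds; "tau": joint torques, N m; "eef_pos": TCP position; "tcp_rot": TCP orientation; "force": force on the tool from outside, world axes, zero at the start; "ft_torque": the same for the moment, N m; "finger_gap": finger opening in m; "grasp_force": force on a finger pad.
Only numpy, scipy, OpenCV 4.12 (cv2) and the standard library are available. Lean on these libraries where they do the work, as an engineer would, in place of code of your own. Each camera call takes 0.05 s, during which the arm holds its last target. There are 200 camera calls.

### The job

One of the three sealed cases has a ball loose inside. Lift each in turn, first the blue, then the orange, then the grey, shake it briskly to and fro a few times at least 100 mm above the bench, and gently set it back upright on the bench (if the grey is the one that rattles you may keep it in hand). Finish holding the one that rattles, level and still in the gripper at lens height with its middle 150 mm straight in front of the laser gauge's red lens, the two quiet cases left standing upright on the bench; leave everything else where it is, and do not let go at the end.

Things in the scene. Friction and masses are not known exactly. Their poses are not given: they have to be found in the camera images.
- case_blue: sealed blue plastic parts case, a closed box 150 (its x) x 60 (its y) x 55 mm high, 0.24 to 0.51 kg plus any ball (so weight tells nothing), balanced about its middle; origin at the centre of its underside, z up. Grip it across the 60 mm width, from above. Exactly one of the three cases, any of them, holds a loose steel ball; the others hold nothing loose
- case_blue_mid (a point): centre of the blue case, 27.5 mm above its underside. If the ball (slug, 38 mm, 0.22 kg) is in this case it rolls freely some 51 mm either way along the case's x and knocks on the ends; tipped 0.3 rad end to end it runs to the low end within 0.5 s, shifting the moment on a gripper at the middle by about 0.22 N m from one end to the other
- case_orange: sealed orange plastic parts case, a closed box 150 (its x) x 60 (its y) x 55 mm high, 0.24 to 0.51 kg plus any ball (so weight tells nothing), balanced about its middle; origin at the centre of its underside, z up. Grip it across the 60 mm width, from above. Exactly one of the three cases, any of them, holds a loose steel ball; the others hold nothing loose
- case_orange_mid (a point): centre of the orange case, 27.5 mm above its underside. If the ball (slug, 38 mm, 0.22 kg) is in this case it rolls freely some 51 mm either way along the case's x and knocks on the ends; tipped 0.3 rad end to end it runs to the low end within 0.5 s, shifting the moment on a gripper at the middle by about 0.22 N m from one end to the other
- case_grey: sealed grey plastic parts case, a closed box 150 (its x) x 60 (its y) x 55 mm high, 0.24 to 0.51 kg plus any ball (so weight tells nothing), balanced about its middle; origin at the centre of its underside, z up. Grip it across the 60 mm width, from above. Exactly one of the three cases, any of them, holds a loose steel ball; the others hold nothing loose
- case_grey_mid (a point): centre of the grey case, 27.5 mm above its underside. If the ball (slug, 38 mm, 0.22 kg) is in this case it rolls freely some 51 mm either way along the case's x and knocks on the ends; tipped 0.3 rad end to end it runs to the low end within 0.5 s, shifting the moment on a gripper at the middle by about 0.22 N m from one end to the other
- stand: laser gauge stand, fixed: gold base plate 220 (x) x 260 (y) mm, top at 20 mm, with an aluminium column (x = +95 mm) 343 mm high and three thin blue posts 65 mm high; origin on the bench right under the lens, 50 mm behind the plate's front edge. Its black laser head (75 x 90 x 60 mm), middle 190 mm above the bench, looks along the stand's -x over the plate's front edge towards the robot
- lens (a point): centre of the round red lens on the front of the laser head, 190 mm straight above the stand's origin; axes parallel to the stand's, so the case belongs at x = -150 mm, y = 0, z = 0 in this frame
- bobbin: copper-coloured coil former, 44 mm across, 35 mm high, standing on the gold plate; bystander; origin under its centre
- weight: brass test weight, 38 mm across, 52 mm high; bystander; origin under its centre
- ringgauge: small stepped steel gauge, 36 mm across, 26 mm high; bystander; origin under its centre
- block: black block, 90 x 60 x 30 mm; bystander; origin under its centre
- mouse: round black computer mouse, 62 mm across, 34 mm high; bystander; origin under its centre
- tube: upright cardboard tube, 72 mm across, 240 mm high; bystander; origin under its centre
Things that resemble listed ones, but are neither listed nor needed, are in the scene too. Several things have the shape of the case_grey; the one meant has the colours described above.

How it is judged:
By the outcome, as a careful person would: the job done as asked, in the order asked, and still so for the second after the job is handed in, while the arm keeps its last pose, push and grip.
It also fails if it takes over 72 s, if anything falls off the work surface, if the arm or the gripper's body presses on something with over 40 N, if the wrist force passes 120 N, or if a joint passes its speed limit or range.

## Working session

There is one attempt and no reset: what is moved stays moved. The work goes in short steps, Python scripts to look and compute and a tool call to move; the robot and the scene stay as the last step left them, time stands still between calls to the robot, and variables do not carry over. Pictures are saved under pics/ and viewed, at most 10 in all, crops included, and the job is handed in when it is done.

Besides the shell and the picture viewer there is one more tool, called after ">>>" by a JSON object that holds its "api" and its "payload". send_rows: Moves the arm, as the interface text tells. Its arguments: {"type":"object","properties":{"deltas":{"type":"array","items":{"type":"array","items":{"type":"number"}}},"force":{"type":"number"}},"required":["deltas"]}

```bash
mkdir -p pics; cat > h.py <<'E'
from bench import *
import numpy as np, cv2
def world(p,uv,depth=None):
    u,v=uv; d=p["depth"]; 
    z=depth or np.median(d[max(0,int(v)-2):int(v)+3,max(0,int(u)-2):int(u)+3])
    c=np.linalg.inv(p["K"])@np.array([u,v,1.])*z
    return (np.linalg.inv(p["camera_from_world"])@np.append(c,1))[:3]
def cloud(p):
    h,w=p["depth"].shape; v,u=np.mgrid[:h,:w]; z=p["depth"]
    c=(np.linalg.inv(p["K"])@np.stack([u*z,v*z,z]).reshape(3,-1)); c=np.vstack([c,np.ones(h*w)])
    return (np.linalg.inv(p["camera_from_world"])@c)[:3].T.reshape(h,w,3)
def save(p,n): cv2.imwrite("pics/"+n,cv2.cvtColor(p["color"],cv2.COLOR_RGB2BGR))
E
python3 - <<'E'
from h import *
s=observe(); print({k:np.round(v,3).tolist() for k,v in s.items()})
for n in ["top","side"]:
    p=capture(n); save(p,n+"0.png"); C=cloud(p)
    for k in ["case_blue","case_orange","case_grey","stand","tube","block","weight","mouse","ringgauge","bobbin"]:
        for o in outline_of(p,k)[:4]:
            m=o["pixels"]&(p["depth"]>0); X=C[m]
            zt=np.percentile(X[:,2],95); T=X[X[:,2]>zt-.008]
            (c,sz,a)=cv2.minAreaRect((T[:,:2]*1000).astype(np.float32))
            print(n,k,round(o["p"],2),np.round(o["uv"]),"ztop",round(zt,3),"c",np.round(c),"sz",np.round(sz),round(a,1),p["color"][m].mean(0).round())
    for l in landmark_of(p,"lens")[:2]: print(n,"lens",l["p"],l["uv"],world(p,l["uv"]))
E
```

```text
{'t': 0.0, 'qpos': [60.705, 23.95, -0.589, 92.484, 0.268, 63.639, -3.035], 'qd': [-0.057, 0.009, 0.087, 0.014, -0.085, 0.021, 0.086], 'tau': [0.0, -85.124, 0.639, -42.6, -0.049, 0.019, 0.0], 'eef_pos': [0.283, -0.557, 0.166], 'tcp_rot': [-179.929, 0.005, 26.918], 'force': [0.744, 0.488, -0.081], 'ft_torque': [-0.039, 0.051, 0.031], 'grasp_force': 0.0, 'finger_gap': 0.094}
top case_blue 0.72 [274. 248.] ztop 0.059 c [455.   6.] sz [ 60. 150.] 70.9 [ 52.  89. 159.]
top case_orange 0.71 [190. 236.] ztop 0.058 c [503. 291.] sz [ 61. 149.] 77.6 [171.  85.  35.]
top case_grey 0.84 [227. 290.] ztop 0.059 c [321. 169.] sz [ 60. 148.] 85.0 [131.  64. 154.]
top case_grey 0.76 [362. 258.] ztop 0.058 c [ 440. -278.] sz [ 60. 150.] 74.3 [114. 108. 107.]
top stand 0.77 [300. 142.] ztop 0.298 c [869. -70.] sz [42. 45.] 2.9 [161. 106.  39.]
top tube 0.72 [127. 191.] ztop 0.237 c [626. 472.] sz [68. 68.] 10.2 [75. 54. 35.]
top block 0.97 [412. 205.] ztop 0.033 c [ 607. -448.] sz [90. 61.] 32.4 [43. 41. 41.]
top weight 0.43 [238. 248.] ztop 0.036 c [457. 137.] sz [33. 33.] 0.2 [178. 134.  68.]
top mou
[... 1111 characters left out ...]
27.]
side block 0.67 [299. 271.] ztop 0.057 c [455.   7.] sz [ 63. 156.] 70.6 [ 31.  61. 108.]
side block 0.6 [354. 198.] ztop 0.032 c [ 607. -447.] sz [87. 71.] 35.6 [41. 39. 38.]
side weight 0.52 [265. 293.] ztop 0.046 c [430. 169.] sz [22. 82.] 41.9 [134. 102.  55.]
side mouse 0.72 [430. 221.] ztop 0.033 c [ 325. -463.] sz [48. 43.] 10.4 [40. 39. 38.]
side ringgauge 0.75 [433. 220.] ztop 0.034 c [ 199. -232.] sz [ 47. 561.] 27.4 [32. 31. 31.]
side ringgauge 0.53 [338. 256.] ztop 0.023 c [ 441. -129.] sz [31. 28.] 15.6 [113. 111. 105.]
side bobbin 0.52 [220. 232.] ztop 0.051 c [755.  19.] sz [26. 12.] 57.3 [134.  80.  41.]
side lens 0.63 [234.3, 167.1] [ 0.76914574 -0.06578392  0.20003407]
```

View pics/top0.png

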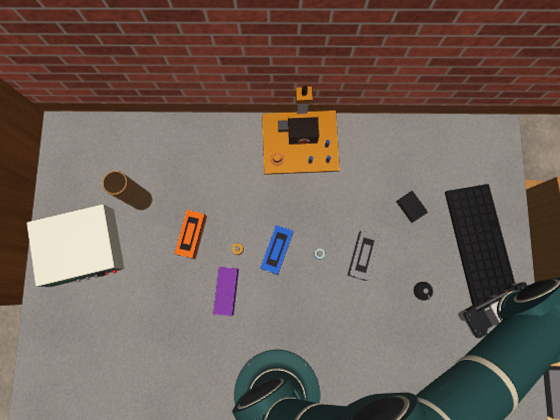

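View pics/side0.png

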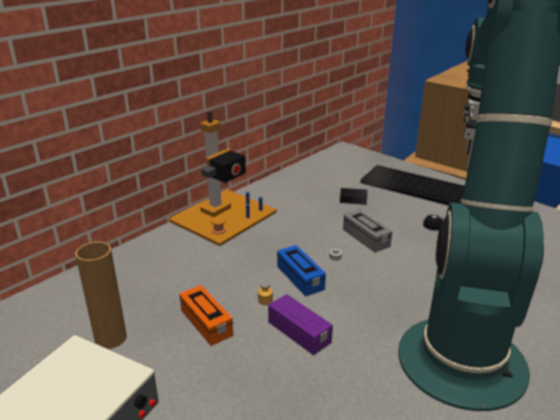

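Candidates: top view shows blue (277,250), orange (191,234) and grey (362,256). The purple look-alike at (227,291) has the grey's shape but the wrong colour, so the grey is the one at (362,256). The lens is at (303,141). Next: a close crop to check this, then the stand pose.

```bash
python3 - <<'E'
from h import *
import bench
print([ (k,getattr(bench,k)) for k in dir(bench) if not k.startswith('_') and not callable(getattr(bench,k))])
p=capture("top"); C=cloud(p)
cv2.imwrite("pics/crop.png",cv2.resize(cv2.cvtColor(p["color"][100:320,170:400],cv2.COLOR_RGB2BGR),None,fx=2.7,fy=2.7,interpolation=cv2.INTER_CUBIC))
for o in outline_of(p,"stand")[:1]:
    X=C[o["pixels"]]; T=X[(X[:,2]>.012)&(X[:,2]<.03)]
    print(np.median(T[:,2]),cv2.minAreaRect((T[:,:2]*1000).astype(np.float32)))
    H=X[(X[:,2]>.21)&(X[:,2]<.235)]; print(np.median(H[:,2]),cv2.minAreaRect((H[:,:2]*1000).astype(np.float32)))
    c=p["color"].astype(int)
    # red lens pixels
    m=np.zeros((420,560),bool); m[130:155,285:322]=1
    r=m&(c[...,0]>c[...,1]+40)&(c[...,2]<90)&(c[...,1]<60)
    print(r.sum(), C[r].mean(0) if r.sum() else None)
for k in ["stand","case_blue","case_orange","case_grey"]:
    for l in landmark_of(p,k)[:2]: print(k,l["p"],l["uv"])
p=capture("side"); c=p["color"].astype(int);C=cloud(p)
for l in landmark_of(p,"lens")[:1]:
    u,v=map(int,l["uv"]); 
m=np.zeros((420,560),bool); m[155:185,222:250]=1
r=m&(c[...,0]>c[...,1]+35)&(c[...,0]>c[...,2]+35)
vv,uu=np.nonzero(r); print(r.sum(), uu.mean(),vv.mean(),np.median(C[r],0))
o=outline_of(p,"stand")[0]; X=C[o["pixels"]]; T=X[(X[:,2]>.012)&(X[:,2]<.03)]
print(cv2.minAreaRect((T[:,:2]*1000).astype(np.float32)))
E
```

```text
[('grasp_offset', 0.0188)]
0.018484473888159103 ((834.0983276367188, -71.71551513671875), (222.1195068359375, 259.7571716308594), 3.0353736877441406)
0.2185147892575685 ((824.1064453125, -72.06254577636719), (100.65811157226562, 90.69911193847656), 2.691547155380249)
23 [ 0.77192719 -0.07373685  0.19062978]
stand 0.97 [299.7, 162.6]
case_blue 0.7 [302.9, 139.9]
case_blue 0.7 [141.0, 200.3]
case_orange 0.7 [193.4, 235.4]
case_grey 0.89 [227.1, 291.9]
case_grey 0.73 [360.0, 255.2]
194 240.0721649484536 174.65463917525773 [ 1.29195126 -0.5782136  -0.18292571]
((831.4132080078125, -69.19871520996094), (226.85861206054688, 268.0365295410156), 2.741184711456299)
```

View pics/crop.png

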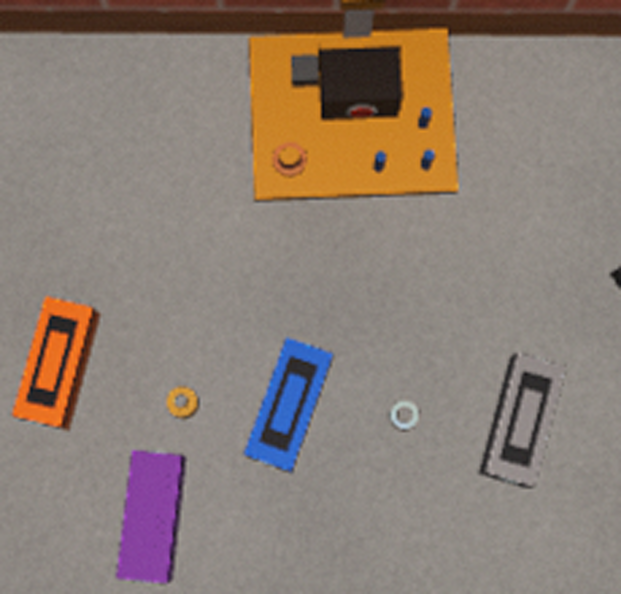

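The crop confirms it: blue, orange and grey carry black labels, the purple is a plain look-alike, and the lens is the red spot at the front of the head. The stand yaw is about 2.9°, with the lens near (0.773, -0.0745, 0.19). Next I'll plan the first move, to hover over blue.

```bash
cat > plan.py <<'E'
from h import *
from scipy.spatial.transform import Rotation as Ro
import sys,json
def Rt(rpy): return Ro.from_euler("xyz",rpy,degrees=True)
def plan(way,g=1,p0=None,r0=None):
    """way: list of (pos,[rpy],rows); prints rows in tool axes with smooth ramp"""
    s=observe(); P=np.array(s["eef_pos"] if p0 is None else p0); R=Rt(s["tcp_rot"] if r0 is None else r0)
    out=[]
    for pos,rpy,n in way:
        ps,Rs=P.copy(),R; rv=(Rs.inv()*Rt(rpy)).as_rotvec()
        e=np.ones(n); 
        if n>4: e[[0,-1]]=.5
        f=np.cumsum(e)/e.sum()
        for a in f:
            tp=ps+(np.array(pos)-ps)*a; tR=Rs*Ro.from_rotvec(rv*a)
            d=np.round(R.inv().apply(tp-P)*100,2)+0.; w=np.round((R.inv()*tR).as_rotvec(degrees=True),1)+0.
            assert abs(d).max()<=4.17 and np.linalg.norm(d)<=4.17 and np.linalg.norm(w)<=7.16,(d,w)
            out.append([*w.tolist(),*d.tolist(),g]); P=P+R.apply(d)/100; R=R*Ro.from_rotvec(w,degrees=True)
    for i in range(0,len(out),12): print(json.dumps(out[i:i+12]).replace(" ",""))
    print("end",P.round(4),R.as_euler("xyz",degrees=True).round(1))
E
python3 -c "
from plan import *
plan([([.455,.006,.25],[180,0,-19.1],16),([.455,.006,.14],[180,0,-19.1],4)])"
```

```text
[[0.0,0.0,1.5,1.36,-1.41,-0.28,1],[0.0,0.0,3.1,2.65,-2.9,-0.55,1],[0.0,0.0,3.1,2.49,-3.04,-0.55,1],[0.0,0.0,3.0,2.32,-3.17,-0.56,1],[0.0,0.0,3.1,2.15,-3.29,-0.55,1],[0.0,0.0,3.1,1.97,-3.39,-0.56,1],[0.0,0.0,3.0,1.78,-3.5,-0.55,1],[0.0,0.0,3.1,1.6,-3.59,-0.55,1],[0.0,0.0,3.1,1.4,-3.66,-0.56,1],[0.0,0.0,3.0,1.2,-3.74,-0.55,1],[0.0,0.0,3.1,1.0,-3.8,-0.55,1],[0.0,0.0,3.1,0.8,-3.84,-0.56,1]]
[[0.0,0.0,3.0,0.58,-3.89,-0.55,1],[0.0,0.0,3.1,0.39,-3.9,-0.56,1],[0.0,0.0,3.1,0.17,-3.93,-0.55,1],[0.0,0.0,1.5,-0.02,-1.96,-0.28,1],[0.0,0.0,0.0,0.0,0.0,2.75,1],[0.0,0.0,0.0,0.0,0.0,2.75,1],[0.0,0.0,0.0,0.0,0.0,2.75,1],[0.0,0.0,0.0,0.0,0.0,2.75,1]]
end [0.455 0.006 0.14 ] [-180.     0.   -19.1]
```

>>> {"api": "send_rows", "payload": {"deltas": [[0, 0, 1.5, 1.36, -1.41, -0.28, 1], [0, 0, 3.1, 2.65, -2.9, -0.55, 1], [0, 0, 3.1, 2.49, -3.04, -0.55, 1], [0, 0, 3.0, 2.32, -3.17, -0.56, 1], [0, 0, 3.1, 2.15, -3.29, -0.55, 1], [0, 0, 3.1, 1.97, -3.39, -0.56, 1], [0, 0, 3.0, 1.78, -3.5, -0.55, 1], [0, 0, 3.1, 1.6, -3.59, -0.55, 1], [0, 0, 3.1, 1.4, -3.66, -0.56, 1], [0, 0, 3.0, 1.2, -3.74, -0.55, 1], [0, 0, 3.1, 1.0, -3.8, -0.55, 1], [0, 0, 3.1, 0.8, -3.84, -0.56, 1]]}}

```text
t: 2.65
eef_pos: [0.415, -0.1236, 0.2312]
tcp_rot: [180.0, -0.0, -8.5]
force: [0.9, 0.2, 0.6]
finger_gap: 0.094
grasp_force: 0.0
```

>>> {"api": "send_rows", "payload": {"deltas": [[0, 0, 3.0, 0.58, -3.89, -0.55, 1], [0, 0, 3.1, 0.39, -3.9, -0.56, 1], [0, 0, 3.1, 0.17, -3.93, -0.55, 1], [0, 0, 1.5, -0.02, -1.96, -0.28, 1], [0, 0, 0, 0, 0, 2.75, 1], [0, 0, 0, 0, 0, 2.75, 1], [0, 0, 0, 0, 0, 2.75, 1], [0, 0, 0, 0, 0, 2.75, 1], [0, 0, 0, 0, 0, 0, 1]]}}

```text
t: 3.4
eef_pos: [0.4524, 0.0059, 0.1362]
tcp_rot: [179.9, 0.3, -19.1]
force: [-0.5, -0.4, -1.0]
finger_gap: 0.0936
grasp_force: 0.0
```

```bash
cat >> h.py <<'E'
def wristcase(name,near):
    """case top rectangle from the wrist camera; near = expected xy (mm)"""
    from scipy.spatial.transform import Rotation as Ro
    s=observe(); p=capture("wrist"); T=np.eye(4); T[:3,:3]=Ro.from_euler("xyz",s["tcp_rot"],degrees=True).as_matrix(); T[:3,3]=s["eef_pos"]
    p["camera_from_world"]=np.linalg.inv(T@p["mount"]); C=cloud(p)
    for o in outline_of(p,name)[:3]:
        X=C[o["pixels"]&(p["depth"]>0)]; zt=np.percentile(X[:,2],90); Q=X[abs(X[:,2]-zt)<.006]
        print(round(o["p"],2),np.round(o["uv"]),round(zt,4),cv2.minAreaRect((Q[:,:2]*1000).astype(np.float32)))
    return p
E
python3 - <<'E'
from h import *
s=observe(); print({k:np.round(v,3).tolist() for k,v in s.items()})
p=wristcase("case_blue",0); save(p,"w1.png")
E
```

```text
{'t': 3.4, 'qpos': [18.047, 9.758, -24.784, 116.925, 4.92, 54.637, -118.367], 'qd': [0.497, -3.39, 0.008, -4.948, -2.196, 6.74, 2.062], 'tau': [-0.725, -53.304, -3.118, -40.046, 0.726, -2.556, -0.678], 'eef_pos': [0.452, 0.006, 0.136], 'tcp_rot': [179.913, 0.33, -19.071], 'force': [-0.463, -0.421, -1.049], 'ft_torque': [0.067, 0.144, -0.038], 'grasp_force': 0.0, 'finger_gap': 0.094}
0.72 [276. 195.] 0.0565 ((454.78643798828125, 5.126625061035156), (60.23530960083008, 149.04885864257812), 70.82736206054688)
```

View pics/w1.png

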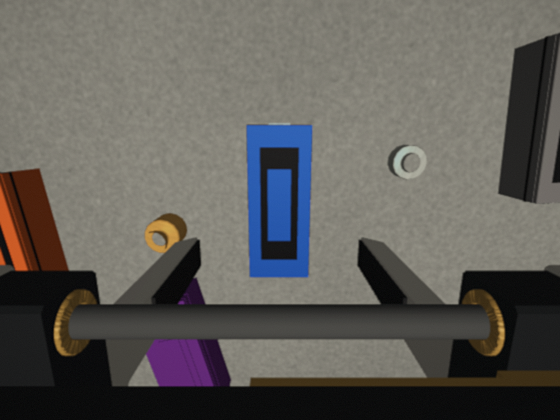

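The wrist view shows blue at (280,200) centred between the fingers, in agreement with the top view. The smaller parts nearby are clear.

>>> {"api": "send_rows", "payload": {"deltas": [[0, 0, 0, 0, 0, 2.5, 1], [0, 0, 0, 0, 0, 3, 1], [0, 0, 0, 0, 0, 3, 1], [0, 0, 0, 0, 0, 2.5, 1], [0, 0, 0, 0, 0, 1.3, 1], [0, 0, 0, 0, 0, 0.5, 1], [0, 0, 0, 0, 0, 0.3, 1], [0, 0, 0, 0, 0, 0, 1], [0, 0, 0, 0, 0, 0, -1], [0, 0, 0, 0, 0, 0, -1], [0, 0, 0, 0, 0, 0, -1], [0, 0, 0, 0, 0, 0, -1]], "force": 45}}

```text
t: 4.5
eef_pos: [0.4554, 0.0059, 0.0096]
tcp_rot: [-180.0, -0.0, -19.1]
force: [0.8, -0.4, -0.0]
finger_gap: 0.0705
grasp_force: 0.0
```

>>> {"api": "send_rows", "payload": {"deltas": [[0, 0, 0, 0, 0, 0, -1], [0, 0, 0, 0, 0, 0, -1], [0, 0, 0, 0, 0, 0, -1]]}}

```text
t: 4.75
eef_pos: [0.4551, 0.0058, 0.0092]
tcp_rot: [180.0, -0.0, -19.1]
force: [-1.5, -2.2, 6.6]
finger_gap: 0.0598
grasp_force: 45.0
```

>>> {"api": "send_rows", "payload": {"deltas": [[0, 0, 0, 0, 0, -1, -1], [0, 0, 0, 0, 0, -2.5, -1], [0, 0, 0, 0, 0, -3.5, -1], [0, 0, 0, 0, 0, -3.5, -1], [0, 0, 0, 0, 0, -3, -1], [0, 0, 0, 0, 0, -1.7, -1], [0, 0, 0, 0, 0, -0.8, -1], [0, 0, 0, 0, 0, 0, -1]]}}

```text
t: 5.42
eef_pos: [0.4556, 0.0061, 0.1705]
tcp_rot: [-180.0, -0.1, -19.1]
force: [-0.0, -0.3, -3.5]
finger_gap: 0.0594
grasp_force: 45.0
```

>>> {"api": "send_rows", "payload": {"deltas": [[0, 0, 0, 3.5, 0, 0, -1], [0, 0, 0, -3.5, 0, 0, -1], [0, 0, 0, -3.5, 0, 0, -1], [0, 0, 0, 3.5, 0, 0, -1], [0, 0, 0, 3.5, 0, 0, -1], [0, 0, 0, -3.5, 0, 0, -1], [0, 0, 0, -3.5, 0, 0, -1], [0, 0, 0, 3.5, 0, 0, -1], [0, 0, 0, 3.5, 0, 0, -1], [0, 0, 0, -3.5, 0, 0, -1], [0, 0, 0, -3.5, 0, 0, -1], [0, 0, 0, 3.5, 0, 0, -1]]}}

```text
t: 6.42
eef_pos: [0.4396, 0.0085, 0.1649]
tcp_rot: [179.5, 0.7, -18.8]
force: [2.3, 1.7, -3.4]
finger_gap: 0.0592
grasp_force: 45.0
```

>>> {"api": "send_rows", "payload": {"deltas": [[0, 5.7, 0, 0, 0, 0, -1], [0, 5.7, 0, 0, 0, 0, -1], [0, 5.6, 0, 0, 0, 0, -1], [0, 0, 0, 0, 0, 0, -1], [0, 0, 0, 0, 0, 0, -1], [0, 0, 0, 0, 0, 0, -1], [0, 0, 0, 0, 0, 0, -1], [0, 0, 0, 0, 0, 0, -1], [0, 0, 0, 0, 0, 0, -1], [0, 0, 0, 0, 0, 0, -1]]}}

```text
t: 7.25
eef_pos: [0.4552, 0.006, 0.1689]
tcp_rot: [-180.0, -17.0, -19.1]
force: [-0.5, -0.0, -3.5]
finger_gap: 0.0595
grasp_force: 45.0
```

```bash
cat > o.py <<'E'
from h import *
s=observe(); print({k:np.round(s[k],3).tolist() for k in ["t","qpos","eef_pos","tcp_rot","force","ft_torque"]})
from scipy.spatial.transform import Rotation as Ro
print("tool torque",Ro.from_euler("xyz",s["tcp_rot"],degrees=True).inv().apply(s["ft_torque"]).round(3))
E
python3 o.py
```

```text
{'t': 7.25, 'qpos': [17.846, -3.41, -28.206, 127.453, 10.158, 41.175, -126.439], 'eef_pos': [0.455, 0.006, 0.169], 'tcp_rot': [-179.987, -16.957, -19.102], 'force': [-0.533, -0.017, -3.499], 'ft_torque': [0.239, 0.581, -0.016]}
tool torque [ 0.03  -0.627  0.026]
```

>>> {"api": "send_rows", "payload": {"deltas": [[0, -6.8, 0, 0, 0, 0, -1], [0, -6.8, 0, 0, 0, 0, -1], [0, -6.8, 0, 0, 0, 0, -1], [0, -6.8, 0, 0, 0, 0, -1], [0, -6.8, 0, 0, 0, 0, -1], [0, 0, 0, 0, 0, 0, -1], [0, 0, 0, 0, 0, 0, -1], [0, 0, 0, 0, 0, 0, -1], [0, 0, 0, 0, 0, 0, -1], [0, 0, 0, 0, 0, 0, -1], [0, 0, 0, 0, 0, 0, -1], [0, 0, 0, 0, 0, 0, -1]]}}

```text
t: 8.25
eef_pos: [0.455, 0.0061, 0.1697]
tcp_rot: [180.0, 16.9, -19.1]
force: [0.6, -0.0, -3.3]
finger_gap: 0.0596
grasp_force: 45.0
```

```bash
python3 o.py
```

```text
{'t': 8.25, 'qpos': [19.571, 19.502, -24.238, 102.308, 1.246, 75.389, -114.05], 'eef_pos': [0.455, 0.006, 0.17], 'tcp_rot': [179.994, 16.905, -19.068], 'force': [0.593, -0.012, -3.291], 'ft_torque': [-0.156, -0.522, 0.02]}
tool torque [ 0.017  0.544 -0.025]
```

>>> {"api": "send_rows", "payload": {"deltas": [[0, 5.7, 0, 0, 0, 0, -1], [0, 5.7, 0, 0, 0, 0, -1], [0, 5.5, 0, 0, 0, 0, -1], [0, 0, 0, 0, 0, 2.5, -1], [0, 0, 0, 0, 0, 3.5, -1], [0, 0, 0, 0, 0, 3.5, -1], [0, 0, 0, 0, 0, 3, -1], [0, 0, 0, 0, 0, 1.8, -1], [0, 0, 0, 0, 0, 0.8, -1], [0, 0, 0, 0, 0, 0, -1], [0, 0, 0, 0, 0, 0, -1]]}}

```text
t: 9.17
eef_pos: [0.4552, 0.0062, 0.0189]
tcp_rot: [-180.0, 0.1, -19.1]
force: [0.4, -0.1, -4.1]
finger_gap: 0.0591
grasp_force: 45.0
```

```bash
python3 o.py
```

```text
{'t': 9.167, 'qpos': [15.192, 20.936, -22.881, 122.167, 12.646, 39.159, -125.273], 'eef_pos': [0.455, 0.006, 0.019], 'tcp_rot': [-179.987, 0.066, -19.075], 'force': [0.427, -0.127, -4.097], 'ft_torque': [0.079, -0.03, -0.023]}
tool torque [0.085 0.002 0.023]
```

>>> {"api": "send_rows", "payload": {"deltas": [[0, 0, 0, 0, 0, 0.3, -1], [0, 0, 0, 0, 0, 0.3, -1], [0, 0, 0, 0, 0, 0.2, -1], [0, 0, 0, 0, 0, 0.1, -1], [0, 0, 0, 0, 0, 0.05, -1], [0, 0, 0, 0, 0, 0, -1], [0, 0, 0, 0, 0, 0, 0], [0, 0, 0, 0, 0, 0, 0.6], [0, 0, 0, 0, 0, 0, 1], [0, 0, 0, 0, 0, 0, 1], [0, 0, 0, 0, 0, 0, 1], [0, 0, 0, 0, 0, 0, 1]]}}

```text
t: 10.17
eef_pos: [0.4545, 0.0061, 0.0085]
tcp_rot: [180.0, 0.1, -19.1]
force: [-0.6, -0.2, -0.1]
finger_gap: 0.089
grasp_force: 0.0
```

```bash
python3 o.py; python3 -c "
from plan import *
plan([([.455,.006,.16],[180,0,-19.1],5),([.502,.292,.17],[180,0,-12.4],8),([.502,.292,.14],[180,0,-12.4],2)])"
```

```text
{'t': 10.167, 'qpos': [14.773, 22.026, -22.448, 122.507, 13.407, 37.874, -125.938], 'eef_pos': [0.455, 0.006, 0.008], 'tcp_rot': [179.995, 0.126, -19.082], 'force': [-0.558, -0.17, -0.052], 'ft_torque': [0.101, 0.076, -0.013]}
tool torque [ 0.07  -0.105  0.013]
[[0.0,0.0,0.0,0.0,0.0,-1.89,1],[0.0,0.0,0.0,0.01,0.0,-3.79,1],[0.0,0.1,0.0,0.0,0.0,-3.79,1],[0.0,0.0,0.0,0.01,0.0,-3.79,1],[0.0,0.0,0.0,0.0,0.0,-1.89,1],[0.0,0.0,-0.5,-0.35,-2.04,-0.07,1],[0.0,0.0,-0.9,-0.67,-4.09,-0.15,1],[0.0,0.0,-1.0,-0.6,-4.09,-0.14,1],[0.0,0.0,-0.9,-0.52,-4.11,-0.14,1],[0.0,0.0,-1.0,-0.47,-4.12,-0.15,1],[0.0,0.0,-0.9,-0.39,-4.12,-0.14,1],[0.0,0.0,-1.0,-0.33,-4.13,-0.14,1]]
[[0.0,0.0,-0.5,-0.13,-2.06,-0.07,1],[0.0,0.0,0.0,0.0,0.0,1.5,1],[0.0,0.0,0.0,0.0,0.0,1.5,1]]
end [0.502 0.292 0.14 ] [180.    0.  -12.4]
```

>>> {"api": "send_rows", "payload": {"deltas": [[0, 0, 0, 0, 0, -1.9, 1], [0, 0, 0, 0, 0, -3.8, 1], [0, 0, 0, 0, 0, -3.8, 1], [0, 0, 0, 0, 0, -3.8, 1], [0, 0, 0, 0, 0, -1.9, 1], [0, 0, -0.5, -0.35, -2.04, -0.07, 1], [0, 0, -0.9, -0.67, -4.05, -0.15, 1], [0, 0, -1, -0.6, -4.05, -0.14, 1], [0, 0, -0.9, -0.52, -4.1, -0.14, 1], [0, 0, -1, -0.47, -4.1, -0.15, 1], [0, 0, -0.9, -0.39, -4.1, -0.14, 1], [0, 0, -1, -0.33, -4.1, -0.14, 1]]}}

```text
t: 11.17
eef_pos: [0.4981, 0.272, 0.1699]
tcp_rot: [180.0, 0.1, -12.9]
force: [1.1, -0.0, -0.1]
finger_gap: 0.0945
grasp_force: 0.0
```

>>> {"api": "send_rows", "payload": {"deltas": [[0, 0, -0.5, -0.13, -2.2, -0.07, 1], [0, 0, 0, 0, 0, 1.5, 1], [0, 0, 0, 0, 0, 1.5, 1], [0, 0, 0, 0, 0, 0, 1], [0, 0, 0, 0, 0, 0, 1]]}}

```text
t: 11.58
eef_pos: [0.5014, 0.2916, 0.1403]
tcp_rot: [180.0, 0.2, -12.4]
force: [-0.0, -0.4, 0.4]
finger_gap: 0.0939
grasp_force: 0.0
```

```bash
python3 o.py; python3 -c "
from h import *
wristcase('case_orange',0)
p=capture('top');C=cloud(p)
o=outline_of(p,'case_blue')[0];X=C[o['pixels']];zt=np.percentile(X[:,2],95);T=X[X[:,2]>zt-.008];print('blue',zt,cv2.minAreaRect((T[:,:2]*1000).astype(np.float32)))"
```

```text
{'t': 11.583, 'qpos': [-6.749, 24.391, -33.912, 99.582, 15.172, 60.817, -148.173], 'eef_pos': [0.501, 0.292, 0.14], 'tcp_rot': [179.961, 0.177, -12.38], 'force': [-0.049, -0.408, 0.42], 'ft_torque': [0.045, 0.06, 0.03]}
tool torque [ 0.031 -0.068 -0.03 ]
0.62 [277. 198.] 0.0565 ((503.6334228515625, 291.61212158203125), (60.161216735839844, 149.887939453125), 77.21574401855469)
blue 0.058730891475629265 ((434.5849914550781, 9.826541900634766), (79.63458251953125, 202.10682678222656), 80.39897155761719)
```

q7 is close to its limit here, so I'll flip the grasp by half a turn, which gives the same grip.

>>> {"api": "send_rows", "payload": {"deltas": [[0, 0, -4, 0.18, 0, 0, 1], [0, 0, -7, 0, 0, 0, 1], [0, 0, -7, 0, 0, 0, 1], [0, 0, -7, 0, 0, 0, 1], [0, 0, -7, 0, 0, 0, 1], [0, 0, -7, 0, 0, 0, 1], [0, 0, -7, 0, 0, 0, 1], [0, 0, -7, 0, 0, 0, 1], [0, 0, -7, 0, 0, 0, 1], [0, 0, -7, 0, 0, 0, 1], [0, 0, -7, 0, 0, 0, 1], [0, 0, -7, 0, 0, 0, 1]]}}

```text
t: 12.78
eef_pos: [0.504, 0.2913, 0.1414]
tcp_rot: [-180.0, -0.0, 68.9]
force: [-0.6, 0.3, -1.1]
finger_gap: 0.0939
grasp_force: 0.0
```

>>> {"api": "send_rows", "payload": {"deltas": [[0, 0, -7, 0, 0, 0, 1], [0, 0, -7, 0, 0, 0, 1], [0, 0, -7, 0, 0, 0, 1], [0, 0, -7, 0, 0, 0, 1], [0, 0, -7, 0, 0, 0, 1], [0, 0, -7, 0, 0, 0, 1], [0, 0, -7, 0, 0, 0, 1], [0, 0, -7, 0, 0, 0, 1], [0, 0, -7, 0, 0, 0, 1], [0, 0, -7, 0, 0, 0, 1], [0, 0, -7, 0, 0, 0, 1], [0, 0, -7, 0, 0, 0, 1]]}}

```text
t: 13.78
eef_pos: [0.5041, 0.2911, 0.1412]
tcp_rot: [180.0, -0.1, 152.9]
force: [-0.4, 0.8, -0.1]
finger_gap: 0.094
grasp_force: 0.0
```

>>> {"api": "send_rows", "payload": {"deltas": [[0, 0, -7, 0, 0, 0, 1], [0, 0, -7, 0, 0, 0, 1], [0, 0, -0.6, 0, 0, 0, 1], [0, 0, 0, 0, 0, 0, 1], [0, 0, 0, 0, 0, 0, 1]]}}

```text
t: 14.2
eef_pos: [0.5038, 0.2913, 0.1409]
tcp_rot: [180.0, -0.1, 167.0]
force: [-1.1, 0.7, -1.0]
finger_gap: 0.0939
grasp_force: 0.0
```

```bash
python3 o.py; python3 -c "
from h import *
wristcase('case_orange',0)"
```

```text
{'t': 14.2, 'qpos': [15.618, 39.131, -69.933, 98.718, 38.845, 70.636, 12.826], 'eef_pos': [0.504, 0.291, 0.141], 'tcp_rot': [179.985, -0.077, 166.958], 'force': [-1.091, 0.686, -1.002], 'ft_torque': [0.021, -0.109, -0.032]}
tool torque [-0.045 -0.101  0.032]
0.83 [279. 201.] 0.0564 ((502.5635986328125, 291.2053527832031), (60.00533676147461, 151.58859252929688), 77.24716186523438)
```

>>> {"api": "send_rows", "payload": {"deltas": [[0, 0, 0, 0.08, 0, 2.5, 1], [0, 0, 0, 0, 0, 3, 1], [0, 0, 0, 0, 0, 3, 1], [0, 0, 0, 0, 0, 2.5, 1], [0, 0, 0, 0, 0, 1.3, 1], [0, 0, 0, 0, 0, 0.5, 1], [0, 0, 0, 0, 0, 0.3, 1], [0, 0, 0, 0, 0, 0, -1], [0, 0, 0, 0, 0, 0, -1], [0, 0, 0, 0, 0, 0, -1], [0, 0, 0, 0, 0, 0, -1], [0, 0, 0, 0, 0, 0, -1]], "force": 45}}

```text
t: 15.3
eef_pos: [0.5029, 0.2918, 0.0102]
tcp_rot: [180.0, -0.1, 167.2]
force: [-0.8, 0.1, -0.1]
finger_gap: 0.0643
grasp_force: 0.0
```

>>> {"api": "send_rows", "payload": {"deltas": [[0, 0, 0, 0, 0, 0, -1], [0, 0, 0, 0, 0, 0, -1]]}}

```text
t: 15.47
eef_pos: [0.5029, 0.2918, 0.01]
tcp_rot: [180.0, -0.1, 167.2]
force: [-0.5, -1.1, 5.0]
finger_gap: 0.0595
grasp_force: 45.0
```

```bash
python3 o.py
```

```text
{'t': 15.467, 'qpos': [10.453, 47.194, -61.438, 104.103, 48.237, 59.597, 6.8], 'eef_pos': [0.503, 0.292, 0.01], 'tcp_rot': [179.97, -0.074, 167.209], 'force': [-0.549, -1.091, 5.008], 'ft_torque': [-0.215, -0.063, -0.03]}
tool torque [ 0.196 -0.109  0.03 ]
```

>>> {"api": "send_rows", "payload": {"deltas": [[0, 0, 0, 0, 0, -1, -1], [0, 0, 0, 0, 0, -2.5, -1], [0, 0, 0, 0, 0, -3.5, -1], [0, 0, 0, 0, 0, -3.5, -1], [0, 0, 0, 0, 0, -3, -1], [0, 0, 0, 0, 0, -1.7, -1], [0, 0, 0, 0, 0, -0.8, -1], [0, 0, 0, 0, 0, 0, -1]]}}

```text
t: 16.13
eef_pos: [0.5032, 0.2918, 0.171]
tcp_rot: [180.0, -0.0, 167.2]
force: [0.8, 0.3, -6.4]
finger_gap: 0.0594
grasp_force: 45.0
```

>>> {"api": "send_rows", "payload": {"deltas": [[0, 0, 0, 3.5, 0, 0, -1], [0, 0, 0, -3.5, 0, 0, -1], [0, 0, 0, -3.5, 0, 0, -1], [0, 0, 0, 3.5, 0, 0, -1], [0, 0, 0, 3.5, 0, 0, -1], [0, 0, 0, -3.5, 0, 0, -1], [0, 0, 0, -3.5, 0, 0, -1], [0, 0, 0, 3.5, 0, 0, -1], [0, 0, 0, 3.5, 0, 0, -1], [0, 0, 0, -3.5, 0, 0, -1], [0, 0, 0, -3.5, 0, 0, -1], [0, 0, 0, 3.5, 0, 0, -1]]}}

```text
t: 17.13
eef_pos: [0.5133, 0.2867, 0.1666]
tcp_rot: [179.9, -0.2, 166.4]
force: [3.0, -0.6, -5.9]
finger_gap: 0.0592
grasp_force: 45.0
```

>>> {"api": "send_rows", "payload": {"deltas": [[0, 5.7, 0, 0, 0, 0, -1], [0, 5.7, 0, 0, 0, 0, -1], [0, 5.6, 0, 0, 0, 0, -1], [0, 0, 0, 0, 0, 0, -1], [0, 0, 0, 0, 0, 0, -1], [0, 0, 0, 0, 0, 0, -1], [0, 0, 0, 0, 0, 0, -1], [0, 0, 0, 0, 0, 0, -1], [0, 0, 0, 0, 0, 0, -1], [0, 0, 0, 0, 0, 0, -1]]}}

```text
t: 17.97
eef_pos: [0.5026, 0.2917, 0.1699]
tcp_rot: [-180.0, -17.1, 167.2]
force: [-0.5, -0.2, -5.7]
finger_gap: 0.0594
grasp_force: 45.0
```

```bash
python3 o.py
```

```text
{'t': 17.967, 'qpos': [13.918, 44.898, -65.874, 85.417, 25.567, 83.443, 24.703], 'eef_pos': [0.503, 0.292, 0.17], 'tcp_rot': [-179.997, -17.055, 167.246], 'force': [-0.549, -0.249, -5.692], 'ft_torque': [-0.113, -0.741, -0.01]}
tool torque [-0.054 -0.748 -0.006]
```

>>> {"api": "send_rows", "payload": {"deltas": [[0, -6.8, 0, 0, 0, 0, -1], [0, -6.8, 0, 0, 0, 0, -1], [0, -6.8, 0, 0, 0, 0, -1], [0, -6.8, 0, 0, 0, 0, -1], [0, -6.8, 0, 0, 0, 0, -1], [0, 0, 0, 0, 0, 0, -1], [0, 0, 0, 0, 0, 0, -1], [0, 0, 0, 0, 0, 0, -1], [0, 0, 0, 0, 0, 0, -1], [0, 0, 0, 0, 0, 0, -1], [0, 0, 0, 0, 0, 0, -1], [0, 0, 0, 0, 0, 0, -1]]}}

```text
t: 18.97
eef_pos: [0.5032, 0.2915, 0.1694]
tcp_rot: [180.0, 16.8, 167.2]
force: [-0.1, -0.4, -5.4]
finger_gap: 0.0596
grasp_force: 45.0
```

```bash
python3 o.py
```

```text
{'t': 18.967, 'qpos': [9.917, 24.286, -63.923, 108.299, 43.505, 60.079, 4.367], 'eef_pos': [0.503, 0.292, 0.169], 'tcp_rot': [179.967, 16.834, 167.162], 'force': [-0.09, -0.44, -5.359], 'ft_torque': [0.158, 0.475, 0.069]}
tool torque [-0.067  0.498 -0.052]
```

```bash
cat > avg.py <<'E'
from h import *
from scipy.spatial.transform import Rotation as Ro
a=[]
for i in range(8):
    s=observe(); a.append(np.r_[Ro.from_euler("xyz",s["tcp_rot"],degrees=True).inv().apply(s["ft_torque"]),s["force"],s["tcp_rot"][1]]); capture("wrist")
print(s["t"],np.mean(a,0).round(3),np.std(a,0).round(3))
E
python3 avg.py
```

```text
19.3167 [-4.8000e-02  4.8900e-01  8.0000e-03 -2.3000e-02  4.3000e-02 -5.3250e+00
  1.6869e+01] [0.033 0.028 0.025 0.294 0.355 0.493 0.02 ]
```

>>> {"api": "send_rows", "payload": {"deltas": [[0, 5.9, 0, 0, 0, 0, -1], [0, 5.9, 0, 0, 0, 0, -1], [0, 0, 0, 0, 0, 0, -1], [0, 0, 0, 0, 0, 0, -1], [0, 0, 0, 0, 0, 0, -1], [0, 0, 0, 0, 0, 0, -1]]}}

```text
t: 19.87
eef_pos: [0.5023, 0.2919, 0.1697]
tcp_rot: [-180.0, 5.2, 167.3]
force: [-0.5, 0.4, -5.5]
finger_gap: 0.059
grasp_force: 45.0
```

```bash
python3 avg.py
```

```text
20.2167 [-0.05   0.012  0.009 -0.04   0.007 -5.526  5.151] [0.045 0.017 0.034 0.422 0.384 0.377 0.014]
```

>>> {"api": "send_rows", "payload": {"deltas": [[0, 5, 0, 0, 0, 0, -1], [0, 5, 0, 0, 0, 0, -1], [0, 0, 0, 0, 0, 0, -1], [0, 0, 0, 0, 0, 0, -1], [0, 0, 0, 0, 0, 0, -1], [0, 0, 0, 0, 0, 0, -1], [0, 0, 0, 0, 0, 0, -1], [0, 0, 0, 0, 0, 0, -1], [0, 0, 0, 0, 0, 0, -1], [0, 0, 0, 0, 0, 0, -1]]}}

```text
t: 21.1
eef_pos: [0.5028, 0.2917, 0.1698]
tcp_rot: [180.0, -4.9, 167.2]
force: [0.5, 0.2, -6.4]
finger_gap: 0.0591
grasp_force: 45.0
```

```bash
python3 avg.py
```

```text
21.45 [-7.100e-02 -2.350e-01 -2.000e-03  8.200e-02  1.410e-01 -5.460e+00
 -4.896e+00] [0.021 0.024 0.02  0.518 0.399 0.634 0.011]
```

The torque step at small tilt is non-linear (slope 1.4 near level against 2.4 further out), and the weight is 5.5 N. So the ball is in the orange case. I'll set it down and do the grey as ordered.

>>> {"api": "send_rows", "payload": {"deltas": [[0, -4.9, 0, 0, 0, 0, -1], [0, 0, 0, 0, 0, 2, -1], [0, 0, 0, 0, 0, 3.5, -1], [0, 0, 0, 0, 0, 3.5, -1], [0, 0, 0, 0, 0, 3.2, -1], [0, 0, 0, 0, 0, 1.8, -1], [0, 0, 0, 0, 0, 1, -1], [0, 0, 0, 0, 0, 0.3, -1], [0, 0, 0, 0, 0, 0.2, -1], [0, 0, 0, 0, 0, 0.2, -1], [0, 0, 0, 0, 0, 0.1, -1], [0, 0, 0, 0, 0, 0, -1]]}}

```text
t: 22.5
eef_pos: [0.5034, 0.292, 0.0124]
tcp_rot: [179.9, 0.1, 167.2]
force: [-0.0, 0.7, -4.9]
finger_gap: 0.0595
grasp_force: 45.0
```

```bash
python3 o.py
```

```text
{'t': 22.5, 'qpos': [7.563, 43.723, -56.252, 104.163, 43.5, 56.623, 10.017], 'eef_pos': [0.503, 0.292, 0.012], 'tcp_rot': [179.94, 0.056, 167.21], 'force': [-0.021, 0.703, -4.893], 'ft_torque': [0.228, -0.121, 0.045]}
tool torque [-0.249 -0.067 -0.045]
```

>>> {"api": "send_rows", "payload": {"deltas": [[0, 0, 0, 0, 0, 0.12, -1], [0, 0, 0, 0, 0, 0.1, -1], [0, 0, 0, 0, 0, 0.03, -1], [0, 0, 0, 0, 0, 0, -1], [0, 0, 0, 0, 0, 0, 0], [0, 0, 0, 0, 0, 0, 0.6], [0, 0, 0, 0, 0, 0, 1], [0, 0, 0, 0, 0, 0, 1], [0, 0, 0, 0, 0, 0, 1], [0, 0, 0, 0, 0, 0, 1]]}}

```text
t: 23.33
eef_pos: [0.503, 0.2917, 0.0092]
tcp_rot: [180.0, 0.0, 167.2]
force: [-0.6, -0.5, -0.4]
finger_gap: 0.0892
grasp_force: 0.0
```

```bash
python3 -c "
from plan import *
plan([([.503,.292,.16],[180,0,167.2],5),([.439,-.277,.17],[180,0,164.3],16),([.439,-.277,.14],[180,0,164.3],2)])"
```

```text
[[0.0,0.0,0.0,0.0,0.0,-1.89,1],[0.0,0.0,0.0,0.0,0.01,-3.77,1],[0.0,0.0,0.0,0.0,0.01,-3.77,1],[0.0,0.0,0.0,0.0,0.01,-3.77,1],[0.0,0.0,0.0,0.0,0.0,-1.88,1],[0.0,0.0,0.1,-0.21,-1.9,-0.03,1],[0.0,0.0,0.2,-0.43,-3.79,-0.07,1],[0.0,0.0,0.2,-0.44,-3.79,-0.07,1],[0.0,0.0,0.2,-0.46,-3.79,-0.07,1],[0.0,0.0,0.2,-0.47,-3.79,-0.07,1],[0.0,0.0,0.2,-0.48,-3.78,-0.06,1],[0.0,0.0,0.2,-0.5,-3.79,-0.07,1]]
[[0.0,0.0,0.2,-0.51,-3.78,-0.07,1],[0.0,0.0,0.2,-0.52,-3.78,-0.07,1],[0.0,0.0,0.1,-0.54,-3.78,-0.07,1],[0.0,0.0,0.2,-0.54,-3.78,-0.07,1],[0.0,0.0,0.2,-0.55,-3.78,-0.06,1],[0.0,0.0,0.2,-0.57,-3.77,-0.07,1],[0.0,0.0,0.2,-0.58,-3.77,-0.07,1],[0.0,0.0,0.2,-0.6,-3.77,-0.07,1],[0.0,0.0,0.1,-0.3,-1.89,-0.03,1],[0.0,0.0,0.0,0.0,0.0,1.5,1],[0.0,0.0,0.0,0.0,0.0,1.5,1]]
end [ 0.439 -0.277  0.14 ] [180.    0.  164.3]
```

>>> {"api": "send_rows", "payload": {"deltas": [[0, 0, 0, 0, 0, -1.9, 1], [0, 0, 0, 0, 0, -3.8, 1], [0, 0, 0, 0, 0, -3.8, 1], [0, 0, 0, 0, 0, -3.8, 1], [0, 0, 0, 0, 0, -1.8, 1], [0, 0, 0.1, -0.21, -1.9, -0.03, 1], [0, 0, 0.2, -0.43, -3.79, -0.07, 1], [0, 0, 0.2, -0.44, -3.79, -0.07, 1], [0, 0, 0.2, -0.46, -3.79, -0.07, 1], [0, 0, 0.2, -0.47, -3.79, -0.07, 1], [0, 0, 0.2, -0.48, -3.78, -0.06, 1], [0, 0, 0.2, -0.5, -3.79, -0.07, 1]]}}

```text
t: 24.33
eef_pos: [0.4746, 0.0433, 0.1645]
tcp_rot: [-180.0, 0.0, 165.9]
force: [1.3, -0.0, 0.2]
finger_gap: 0.0942
grasp_force: 0.0
```

>>> {"api": "send_rows", "payload": {"deltas": [[0, 0, 0.2, -0.51, -3.78, -0.07, 1], [0, 0, 0.2, -0.52, -3.78, -0.07, 1], [0, 0, 0.1, -0.54, -3.78, -0.07, 1], [0, 0, 0.2, -0.54, -3.78, -0.07, 1], [0, 0, 0.2, -0.55, -3.78, -0.06, 1], [0, 0, 0.2, -0.57, -3.77, -0.07, 1], [0, 0, 0.2, -0.58, -3.77, -0.07, 1], [0, 0, 0.2, -0.6, -3.77, -0.07, 1], [0, 0, 0.1, -0.3, -1.89, -0.03, 1], [0, 0, 0, 0, 0, 1.5, 1], [0, 0, 0, 0, 0, 1.5, 1], [0, 0, 0, 0, 0, 0, 1]]}}

```text
t: 25.33
eef_pos: [0.4376, -0.2771, 0.1381]
tcp_rot: [179.9, -0.2, 164.3]
force: [0.4, 0.4, -0.4]
finger_gap: 0.0939
grasp_force: 0.0
```

```bash
python3 o.py; python3 -c "
from h import *
wristcase('case_grey',0)"
```

```text
{'t': 25.333, 'qpos': [79.255, 27.259, -63.524, 107.699, 27.456, 62.436, 79.216], 'eef_pos': [0.438, -0.277, 0.138], 'tcp_rot': [179.914, -0.15, 164.289], 'force': [0.449, 0.429, -0.445], 'ft_torque': [0.064, -0.106, -0.009]}
tool torque [-0.09  -0.085  0.008]
0.74 [276. 205.] 0.0563 ((438.27587890625, -278.9735107421875), (60.19237518310547, 150.79556274414062), 73.91519165039062)
```

>>> {"api": "send_rows", "payload": {"deltas": [[0, 0, 0.3, 0, -0.15, 2.5, 1], [0, 0, 0, 0, 0, 3, 1], [0, 0, 0, 0, 0, 3, 1], [0, 0, 0, 0, 0, 2.5, 1], [0, 0, 0, 0, 0, 1.2, 1], [0, 0, 0, 0, 0, 0.5, 1], [0, 0, 0, 0, 0, 0.3, 1], [0, 0, 0, 0, 0, 0, -1], [0, 0, 0, 0, 0, 0, -1], [0, 0, 0, 0, 0, 0, -1], [0, 0, 0, 0, 0, 0, -1], [0, 0, 0, 0, 0, 0, -1]], "force": 45}}

```text
t: 26.43
eef_pos: [0.4386, -0.2791, 0.0107]
tcp_rot: [-180.0, 0.0, 164.0]
force: [-0.8, 1.5, -0.4]
finger_gap: 0.0639
grasp_force: 0.0
```

>>> {"api": "send_rows", "payload": {"deltas": [[0, 0, 0, 0, 0, 0, -1], [0, 0, 0, 0, 0, 0, -1]]}}

```text
t: 26.6
eef_pos: [0.4386, -0.2789, 0.0105]
tcp_rot: [-180.0, 0.0, 164.0]
force: [-1.4, -0.3, 7.2]
finger_gap: 0.0592
grasp_force: 45.0
```

```bash
python3 o.py
```

```text
{'t': 26.6, 'qpos': [71.145, 36.845, -53.798, 113.04, 38.999, 50.261, 70.243], 'eef_pos': [0.439, -0.279, 0.011], 'tcp_rot': [-179.997, 0.015, 164.013], 'force': [-1.415, -0.297, 7.2], 'ft_torque': [0.087, 0.252, -0.022]}
tool torque [-0.015  0.267  0.022]
```

>>> {"api": "send_rows", "payload": {"deltas": [[0, 0, 0, 0, 0, -1, -1], [0, 0, 0, 0, 0, -2.5, -1], [0, 0, 0, 0, 0, -3.5, -1], [0, 0, 0, 0, 0, -3.5, -1], [0, 0, 0, 0, 0, -3, -1], [0, 0, 0, 0, 0, -1.7, -1], [0, 0, 0, 0, 0, -0.8, -1], [0, 0, 0, 0, 0, 0, -1]]}}

```text
t: 27.27
eef_pos: [0.4388, -0.2792, 0.1716]
tcp_rot: [-179.9, 0.1, 164.0]
force: [0.3, 0.5, -3.6]
finger_gap: 0.0592
grasp_force: 45.0
```

>>> {"api": "send_rows", "payload": {"deltas": [[0, 0, 0, 3.5, 0, 0, -1], [0, 0, 0, -3.5, 0, 0, -1], [0, 0, 0, -3.5, 0, 0, -1], [0, 0, 0, 3.5, 0, 0, -1], [0, 0, 0, 3.5, 0, 0, -1], [0, 0, 0, -3.5, 0, 0, -1], [0, 0, 0, -3.5, 0, 0, -1], [0, 0, 0, 3.5, 0, 0, -1], [0, 0, 0, 3.5, 0, 0, -1], [0, 0, 0, -3.5, 0, 0, -1], [0, 0, 0, -3.5, 0, 0, -1], [0, 0, 0, 3.5, 0, 0, -1]]}}

```text
t: 28.27
eef_pos: [0.4514, -0.2744, 0.1678]
tcp_rot: [179.1, 0.3, 164.7]
force: [-1.0, 2.3, -2.3]
finger_gap: 0.0595
grasp_force: 45.0
```

>>> {"api": "send_rows", "payload": {"deltas": [[0, 5.7, 0, 0, 0, 0, -1], [0, 5.7, 0, 0, 0, 0, -1], [0, 5.6, 0, 0, 0, 0, -1], [0, 0, 0, 0, 0, 0, -1], [0, 0, 0, 0, 0, 0, -1], [0, 0, 0, 0, 0, 0, -1], [0, 0, 0, 0, 0, 0, -1], [0, 0, 0, 0, 0, 0, -1], [0, 0, 0, 0, 0, 0, -1]]}}

```text
t: 29.02
eef_pos: [0.438, -0.2792, 0.1705]
tcp_rot: [-180.0, -17.0, 164.0]
force: [0.8, -0.3, -3.8]
finger_gap: 0.0589
grasp_force: 45.0
```

```bash
python3 avg.py
```

```text
29.3667 [ -0.073  -0.595  -0.036   0.234   0.287  -2.913 -16.977] [0.024 0.027 0.025 0.463 0.443 0.507 0.013]
```

>>> {"api": "send_rows", "payload": {"deltas": [[0, -6, 0, 0, 0, 0, -1], [0, -6, 0, 0, 0, 0, -1], [0, 0, 0, 0, 0, 0, -1], [0, 0, 0, 0, 0, 0, -1], [0, 0, 0, 0, 0, 0, -1]]}}

```text
t: 29.83
eef_pos: [0.4383, -0.2792, 0.1705]
tcp_rot: [-180.0, -5.0, 164.0]
force: [0.3, -0.2, -3.2]
finger_gap: 0.0595
grasp_force: 45.0
```

```bash
python3 avg.py
```

```text
30.1833 [-0.087 -0.255 -0.007  0.219 -0.045 -2.834 -5.037] [0.018 0.034 0.024 0.697 0.426 0.499 0.007]
```

>>> {"api": "send_rows", "payload": {"deltas": [[0, -5, 0, 0, 0, 0, -1], [0, -5, 0, 0, 0, 0, -1], [0, 0, 0, 0, 0, 0, -1], [0, 0, 0, 0, 0, 0, -1], [0, 0, 0, 0, 0, 0, -1], [0, 0, 0, 0, 0, 0, -1], [0, 0, 0, 0, 0, 0, -1], [0, 0, 0, 0, 0, 0, -1], [0, 0, 0, 0, 0, 0, -1], [0, 0, 0, 0, 0, 0, -1]]}}

```text
t: 31.07
eef_pos: [0.4387, -0.2785, 0.1701]
tcp_rot: [180.0, 5.0, 164.0]
force: [0.8, 0.9, -2.9]
finger_gap: 0.0591
grasp_force: 45.0
```

```bash
python3 avg.py; python3 o.py
```

```text
31.4167 [-6.000e-02  3.000e-02 -3.000e-03 -5.600e-02 -0.000e+00 -2.872e+00
  4.990e+00] [0.034 0.036 0.032 0.61  0.565 0.36  0.003]
{'t': 31.467, 'qpos': [86.144, 21.546, -67.607, 109.742, 22.922, 58.557, 83.389], 'eef_pos': [0.438, -0.279, 0.17], 'tcp_rot': [179.988, 4.995, 164.015], 'force': [1.14, 0.197, -2.435], 'ft_torque': [0.09, 0.029, 0.003]}
tool torque [-0.078  0.052  0.004]
```

Grey is linear (1.66 against 1.63) and light, so it is quiet. I'll set it back.

>>> {"api": "send_rows", "payload": {"deltas": [[0, 5, 0, 0, 0, 0, -1], [0, 0, 0, 0, 0, 2, -1], [0, 0, 0, 0, 0, 3.5, -1], [0, 0, 0, 0, 0, 3.5, -1], [0, 0, 0, 0, 0, 3.2, -1], [0, 0, 0, 0, 0, 1.8, -1], [0, 0, 0, 0, 0, 1, -1], [0, 0, 0, 0, 0, 0.3, -1], [0, 0, 0, 0, 0, 0.2, -1], [0, 0, 0, 0, 0, 0.2, -1], [0, 0, 0, 0, 0, 0.1, -1], [0, 0, 0, 0, 0, 0, -1]]}}

```text
t: 32.47
eef_pos: [0.4387, -0.2792, 0.0129]
tcp_rot: [-180.0, 0.0, 164.0]
force: [0.1, 0.1, -1.7]
finger_gap: 0.0591
grasp_force: 45.0
```

```bash
python3 o.py
```

```text
{'t': 32.467, 'qpos': [71.047, 36.457, -53.605, 112.985, 38.484, 50.27, 70.638], 'eef_pos': [0.439, -0.279, 0.013], 'tcp_rot': [-179.976, 0.049, 163.995], 'force': [0.148, 0.148, -1.73], 'ft_torque': [0.07, -0.125, 0.013]}
tool torque [-0.102 -0.101 -0.013]
```

>>> {"api": "send_rows", "payload": {"deltas": [[0, 0, 0, 0, 0, 0.12, -1], [0, 0, 0, 0, 0, 0.1, -1], [0, 0, 0, 0, 0, 0.03, -1], [0, 0, 0, 0, 0, 0, -1], [0, 0, 0, 0, 0, 0, 0], [0, 0, 0, 0, 0, 0, 0.6], [0, 0, 0, 0, 0, 0, 1], [0, 0, 0, 0, 0, 0, 1], [0, 0, 0, 0, 0, 0, 1], [0, 0, 0, 0, 0, 0, 1]]}}

```text
t: 33.3
eef_pos: [0.4385, -0.2787, 0.0097]
tcp_rot: [180.0, -0.0, 164.0]
force: [0.5, -0.2, -0.3]
finger_gap: 0.0889
grasp_force: 0.0
```

```bash
python3 -c "
from plan import *
plan([([.439,-.279,.16],[180,0,164],5),([.503,.2918,.17],[180,0,167.2],16),([.503,.2918,.14],[180,0,167.2],2)])"
```

```text
[[0.0,0.0,0.0,-0.01,0.0,-1.88,1],[0.0,0.0,0.0,-0.01,0.0,-3.76,1],[0.0,0.0,0.0,-0.02,0.0,-3.75,1],[0.0,0.0,0.0,-0.01,-0.01,-3.76,1],[0.0,0.0,0.0,-0.01,0.0,-1.88,1],[0.0,0.0,-0.1,0.32,1.89,-0.03,1],[0.0,0.0,-0.2,0.63,3.78,-0.07,1],[0.0,0.0,-0.2,0.62,3.77,-0.06,1],[0.0,0.0,-0.2,0.6,3.79,-0.07,1],[0.0,0.0,-0.3,0.59,3.78,-0.06,1],[0.0,0.0,-0.2,0.58,3.79,-0.07,1],[0.0,0.0,-0.2,0.55,3.78,-0.07,1]]
[[0.0,0.0,-0.2,0.55,3.79,-0.06,1],[0.0,0.0,-0.2,0.53,3.8,-0.07,1],[0.0,0.0,-0.2,0.52,3.79,-0.06,1],[0.0,0.0,-0.2,0.51,3.8,-0.07,1],[0.0,0.0,-0.2,0.49,3.79,-0.06,1],[0.0,0.0,-0.3,0.48,3.8,-0.07,1],[0.0,0.0,-0.2,0.46,3.81,-0.06,1],[0.0,0.0,-0.2,0.44,3.8,-0.07,1],[0.0,0.0,-0.1,0.22,1.9,-0.03,1],[0.0,0.0,0.0,0.0,0.0,1.5,1],[0.0,0.0,0.0,0.0,0.0,1.5,1]]
end [0.503  0.2918 0.14  ] [180.   -0.  167.2]
```

>>> {"api": "send_rows", "payload": {"deltas": [[0, 0, 0, 0, 0, -1.9, 1], [0, 0, 0, 0, 0, -3.75, 1], [0, 0, 0, 0, 0, -3.75, 1], [0, 0, 0, 0, 0, -3.75, 1], [0, 0, 0, 0, 0, -1.9, 1], [0, 0, -0.1, 0.32, 1.89, -0.03, 1], [0, 0, -0.2, 0.63, 3.78, -0.07, 1], [0, 0, -0.2, 0.62, 3.78, -0.06, 1], [0, 0, -0.2, 0.6, 3.78, -0.07, 1], [0, 0, -0.3, 0.59, 3.78, -0.06, 1], [0, 0, -0.2, 0.58, 3.79, -0.07, 1], [0, 0, -0.2, 0.55, 3.78, -0.07, 1]]}}

```text
t: 34.3
eef_pos: [0.466, -0.0298, 0.1647]
tcp_rot: [-180.0, 0.0, 165.4]
force: [0.5, 0.7, -0.6]
finger_gap: 0.0941
grasp_force: 0.0
```

>>> {"api": "send_rows", "payload": {"deltas": [[0, 0, -0.2, 0.55, 3.79, -0.06, 1], [0, 0, -0.2, 0.53, 3.8, -0.07, 1], [0, 0, -0.2, 0.52, 3.79, -0.06, 1], [0, 0, -0.2, 0.51, 3.8, -0.07, 1], [0, 0, -0.2, 0.49, 3.79, -0.06, 1], [0, 0, -0.3, 0.48, 3.8, -0.07, 1], [0, 0, -0.2, 0.46, 3.81, -0.06, 1], [0, 0, -0.2, 0.44, 3.8, -0.07, 1], [0, 0, -0.1, 0.22, 1.9, -0.03, 1], [0, 0, 0, 0, 0, 1.5, 1], [0, 0, 0, 0, 0, 1.5, 1], [0, 0, 0, 0, 0, 0, 1]]}}

```text
t: 35.3
eef_pos: [0.5013, 0.2908, 0.1371]
tcp_rot: [-179.9, -0.2, 167.2]
force: [-0.2, -0.3, -0.9]
finger_gap: 0.0939
grasp_force: 0.0
```

```bash
python3 o.py; python3 -c "
from h import *
wristcase('case_orange',0)
p=capture('top'); save(p,'top2.png')"
```

```text
{'t': 35.3, 'qpos': [10.456, 33.321, -59.726, 99.255, 31.187, 66.119, 18.746], 'eef_pos': [0.501, 0.291, 0.137], 'tcp_rot': [-179.862, -0.158, 167.229], 'force': [-0.248, -0.291, -0.916], 'ft_torque': [-0.01, -0.149, -0.023]}
tool torque [-0.023 -0.148  0.023]
0.66 [279. 205.] 0.0564 ((503.6980895996094, 291.1353759765625), (60.095821380615234, 151.23439025878906), 77.21879577636719)
```

View pics/top2.png

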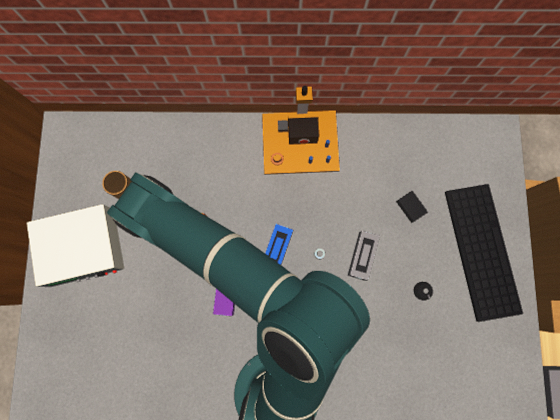

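Blue (279,243) and grey (362,256) are standing in place, and orange is under the gripper. I'll re-grasp orange.

>>> {"api": "send_rows", "payload": {"deltas": [[0, 0, 0, 0, 0, 2.5, 1], [0, 0, 0, 0, 0, 3, 1], [0, 0, 0, 0, 0, 3, 1], [0, 0, 0, 0, 0, 2.5, 1], [0, 0, 0, 0, 0, 1.3, 1], [0, 0, 0, 0, 0, 0.5, 1], [0, 0, 0, 0, 0, 0.2, 1], [0, 0, 0, 0, 0, 0, -1], [0, 0, 0, 0, 0, 0, -1], [0, 0, 0, 0, 0, 0, -1], [0, 0, 0, 0, 0, 0, -1], [0, 0, 0, 0, 0, 0, -1]], "force": 45}}

```text
t: 36.45
eef_pos: [0.5027, 0.2921, 0.0107]
tcp_rot: [180.0, 0.0, 167.2]
force: [1.2, -0.3, 0.0]
finger_gap: 0.0642
grasp_force: 0.0
```

>>> {"api": "send_rows", "payload": {"deltas": [[0, 0, 0, 0, 0, 0, -1], [0, 0, 0, 0, 0, 0, -1], [0, 0, 0, 0, 0, 0, -1]]}}

```text
t: 36.7
eef_pos: [0.5027, 0.2921, 0.0105]
tcp_rot: [180.0, 0.0, 167.2]
force: [-0.9, -2.2, 6.7]
finger_gap: 0.0596
grasp_force: 45.0
```

```bash
python3 o.py; python3 -c "
from plan import *
plan([([.503,.2915,.1725],[180,0,167.2],6),([.623,-.082,.1725],[180,0,182.9],18)],g=-1)"
```

```text
{'t': 36.7, 'qpos': [5.139, 41.801, -52.304, 104.309, 40.337, 54.589, 12.196], 'eef_pos': [0.503, 0.292, 0.011], 'tcp_rot': [179.985, 0.023, 167.21], 'force': [-0.925, -2.2, 6.677], 'ft_torque': [-0.426, 0.037, 0.026]}
tool torque [ 0.423 -0.058 -0.026]
[[0.0,0.0,0.0,-0.01,0.0,-1.62,-1],[0.0,0.0,0.0,-0.01,-0.01,-3.24,-1],[0.0,0.0,0.0,-0.01,-0.01,-3.24,-1],[0.0,0.0,0.0,-0.01,-0.01,-3.24,-1],[0.0,0.0,0.0,-0.01,-0.01,-3.24,-1],[0.0,0.0,0.0,0.0,0.0,-1.62,-1],[0.0,0.0,-0.5,-0.59,-0.99,0.0,-1],[0.0,0.0,-0.9,-1.15,-2.0,0.0,-1],[0.0,0.0,-0.9,-1.13,-2.01,0.0,-1],[0.0,0.0,-0.9,-1.1,-2.04,0.0,-1],[0.0,0.0,-1.0,-1.06,-2.05,0.0,-1],[0.0,0.0,-0.9,-1.02,-2.06,0.0,-1]]
[[0.0,0.0,-0.9,-1.0,-2.09,0.0,-1],[0.0,0.0,-0.9,-0.96,-2.09,0.0,-1],[0.0,0.0,-0.9,-0.93,-2.12,0.0,-1],[0.0,0.0,-1.0,-0.89,-2.13,0.0,-1],[0.0,0.0,-0.9,-0.86,-2.14,0.0,-1],[0.0,0.0,-0.9,-0.82,-2.15,0.0,-1],[0.0,0.0,-0.9,-0.79,-2.17,0.0,-1],[0.0,0.0,-1.0,-0.76,-2.18,0.0,-1],[0.0,0.0,-0.9,-0.71,-2.2,0.0,-1],[0.0,0.0,-0.9,-0.69,-2.2,0.0,-1],[0.0,0.0,-0.9,-0.64,-2.22,0.0,-1],[0.0,0.0,-0.5,-0.31,-1.11,0.0,-1]]
end [ 0.623  -0.082   0.1725] [ 180.     0.  -177.1]
```

>>> {"api": "send_rows", "payload": {"deltas": [[0, 0, 0, 0, 0, -1.6, -1], [0, 0, 0, 0, 0, -3.25, -1], [0, 0, 0, 0, 0, -3.25, -1], [0, 0, 0, 0, 0, -3.25, -1], [0, 0, 0, 0, 0, -3.25, -1], [0, 0, 0, 0, 0, -1.6, -1], [0, 0, -0.5, -0.59, -0.99, 0, -1], [0, 0, -0.9, -1.15, -2, 0, -1], [0, 0, -0.9, -1.13, -2.01, 0, -1], [0, 0, -0.9, -1.1, -2.04, 0, -1], [0, 0, -1, -1.06, -2.05, 0, -1], [0, 0, -0.9, -1.02, -2.06, 0, -1]]}}

```text
t: 37.7
eef_pos: [0.5409, 0.1701, 0.1728]
tcp_rot: [-180.0, -0.0, 172.4]
force: [0.2, 0.1, -5.2]
finger_gap: 0.0594
grasp_force: 45.0
```

>>> {"api": "send_rows", "payload": {"deltas": [[0, 0, -0.9, -1, -2.09, 0, -1], [0, 0, -0.9, -0.96, -2.09, 0, -1], [0, 0, -0.9, -0.93, -2.12, 0, -1], [0, 0, -1, -0.89, -2.13, 0, -1], [0, 0, -0.9, -0.86, -2.14, 0, -1], [0, 0, -0.9, -0.82, -2.15, 0, -1], [0, 0, -0.9, -0.79, -2.17, 0, -1], [0, 0, -1, -0.76, -2.18, 0, -1], [0, 0, -0.9, -0.71, -2.2, 0, -1], [0, 0, -0.9, -0.69, -2.2, 0, -1], [0, 0, -0.9, -0.64, -2.22, 0, -1], [0, 0, -0.5, -0.31, -1.11, 0, -1]]}}

```text
t: 38.7
eef_pos: [0.6225, -0.0846, 0.1724]
tcp_rot: [-180.0, -0.0, -177.2]
force: [-0.3, 0.7, -5.7]
finger_gap: 0.0591
grasp_force: 45.0
```

>>> {"api": "send_rows", "payload": {"deltas": [[0, 0, 0, 0, 0, 0, -1], [0, 0, 0, 0, 0, 0, -1], [0, 0, 0, 0, 0, 0, -1], [0, 0, 0, 0, 0, 0, -1], [0, 0, 0, 0, 0, 0, -1], [0, 0, 0, 0, 0, 0, -1]]}}

```text
t: 39.2
eef_pos: [0.6223, -0.0809, 0.1722]
tcp_rot: [180.0, -0.0, -177.0]
force: [-0.8, -0.2, -5.9]
finger_gap: 0.0589
grasp_force: 45.0
```

```bash
python3 o.py; python3 -c "
from h import *
wristcase('case_orange',0)
p=capture('side'); save(p,'side2.png'); C=cloud(p)
for k in ['case_orange','case_blue','case_grey']:
  for o in outline_of(p,k)[:2]:
    X=C[o['pixels']&(p['depth']>0)]; print(k,o['p'].__round__(2),np.percentile(X,[2,50,98],axis=0).round(3).tolist())
for k in ['lens','case_orange_mid']:
  for l in landmark_of(p,k)[:1]: print(k,l['p'],l['uv'],p['K'].tolist() if k=='lens' else '')
# predicted pixels
for P in ([.773,-.0745,.19],[.623,-.082,.19]):
  c=p['camera_from_world']@np.append(P,1); print((p['K']@c[:3]/c[2])[:2].round(1))
p=capture('top'); save(p,'top3.png')
for k in ['lens','stand']:
  for l in landmark_of(p,k)[:1]: print(k,l['p'],l['uv'])
for P in ([.773,-.0745,.19],[.774,-.0748,0]):
  c=p['camera_from_world']@np.append(P,1); print((p['K']@c[:3]/c[2])[:2].round(1))
"
```

```text
{'t': 39.2, 'qpos': [46.37, 37.532, -62.476, 90.272, 34.303, 73.424, 71.629], 'eef_pos': [0.622, -0.081, 0.172], 'tcp_rot': [179.993, -0.003, -177.036], 'force': [-0.778, -0.2, -5.928], 'ft_torque': [0.089, -0.022, -0.019]}
tool torque [-0.088 -0.027  0.019]
0.67 [278. 222.] 0.2184 ((624.0048217773438, -81.13275146484375), (151.9281463623047, 60.361568450927734), 2.9648449420928955)
0.67 [366.  56.] 0.0566 ((471.8235168457031, -0.15676116943359375), (60.044498443603516, 120.7353515625), 70.9853744506836)
0.6 [86. 42.] 0.0565 ((470.8634033203125, -288.92803955078125), (61.98565673828125, 85.03133392333984), 74.2853775024414)
case_orange 0.75 [[0.546, -0.111, 0.159], [0.601, -0.054, 0.199], [0.698, -0.044, 0.219]]
case_blue 0.81 [[0.379, -0.028, 0.001], [0.437, 0.024, 0.05], [0.527, 0.057, 0.058]]
case_blue 0.23 [[0.556, -0.48, 0.002], [0.6, -0.434, 0.026], [0.646, -0.399, 0.033]]
case_grey 0.97 [[0.243, 0.141, 0.001], [0.304, 0.189, 0.051], [0.391, 0.206, 0.058]]
case_grey 0.77 [[0.36, -0.309, 0.002], [0.423, -0.259, 0.045], [0.512, -0.229, 0.058]]
lens 0.78 [237.8, 169.6] [[544.673809602707, 0.0, 276.7346433998586], [0.0, 544.673809602707, 216.09798566227266], [0.0, 0.0, 1.0]]
case_orange_mid 0.82 [270.7, 184.6] 
[235.7 168.9]
[275.3 183.6]
lens 0.8 [301.9, 139.8]
[303.6 141.2]
[300.9 159.9]
```

View pics/side2.png

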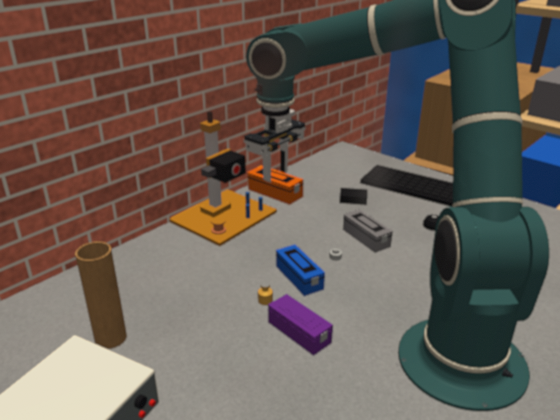

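The side view shows orange held level at (275,184), facing the lens at (236,169), with blue (300,268) and grey (367,229) standing upright. The measured middle is about (0.623, -0.081, 0.19), against a target of (0.623, -0.082, 0.19). Handing in.

```bash
python3 -c "
from bench import *
print(close_job())"
```

```text
the job is handed in; nothing more can be done
None
```

The orange case is the one that rattles: it is held level about 150 mm in front of the lens, within 2–3 mm by my measurements. Blue and grey were shaken and set back upright, and the job is handed in at about 39 s (verdict not shown).

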